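# Push the used meal box through the returns flap

### The job

Hand in the long lidded meal box at the grey returns unit: lay it lengthwise on the unit's front sill and push it in through the sprung steel flap until it has dropped down inside and the flap has snapped fully shut behind it. Leave the square box, the round tub and the drinking glass where they stand.

Things in the scene. Friction and masses are not known exactly. Their poses are not given: they have to be found in the camera images.
- longbox: the meal box to hand in: closed rigid box, white body with grey lid, 120 mm long (its x), 56 mm wide (its y), 46 mm high, about 0.35 kg (hidden, may vary by a third). Origin: centre of its underside; z up. Both ends alike. It starts flat on the table, among the other two boxes.
- longbox_mid (a point): centre of the long meal box, 23 mm above its underside
- returns: grey returns unit, fixed to the table, 220 mm wide, 193 mm high, with a fixed clear top. Origin: on the table under the middle of the flap. Its x is level and points the way in; z up. Its insides reach from the front (12 mm thick, centred on x = 0) back to x = 232 mm. Against that low front a gripper held upright stops short; tilted forward some 40 degrees, closed fingers reach into the mouth.
- mouth (a point): point on the sill's top (100 mm over the table), in the middle of the mouth and under the flap; axes as returns. The mouth is 104 mm wide and reaches 80 mm above the sill; over it the front rises only 13 mm more.
- sill_front (a point): middle of the sill's outer edge, at x = -135 mm of the unit, on its top. The sill is a level block 110 mm wide, 100 mm high, from here to x = +2 mm, under the flap. Two guide rails on it, 10 mm high, 72 mm apart inside, run from x = -133 to -13 mm.
- sill_inner (a point): middle of the sill's inner edge, on its top, at x = +2 mm, under the flap. Behind it is a 50 mm drop to the unit's floor. As the long box is pushed in it dips nose-first over this edge, up to some 25 degrees, its rear rising, then sinking; it drops flat, clear of the flap, only once its rear end is pushed past this edge (fingertips low, 5 to 20 mm beyond it); hung on them, it falls as they draw back.
- flap (a joint): steel flap, 96 mm wide, hinged 76 mm above the sill, hanging to 6 mm above it. 0 = shut (vertical); grows as its lower edge swings into the unit, to 1.4 rad. A spring shuts it (0.12 N m at 0, plus 0.12 N m per rad): it resists the box with some 4 N, pushes a box let go too early back out or stays propped open by it, and rests on the box's top at about 1.1 rad.
- squarebox: bystander: square lidded box, 82 x 82 x 52 mm, white and grey, origin centre of underside
- roundtub: bystander: round lidded tub, 90 mm across, 54 mm high, white and grey, origin centre of underside
- tumbler: bystander: drinking glass, 68 mm across, 100 mm high, origin centre of underside
Not all that is in view belongs to the job. Leave any black or turquoise look-alike of the longbox alone.

How it is judged:
On the way:
1. the long box is in the mouth, level or nearly, and holds the flap open (value of joint flap above 0.5 rad and x of longbox_mid in the frame of returns between -0.06 and 0.08 m and y of longbox_mid in the frame of returns between -0.05 and 0.05 m and height (world z) of longbox_mid above 0.05 m), for 0.05 s.
At the end, for the whole second after the job is handed in: the long box lies inside the returns unit (its centre at least 50 mm behind the flap and less than 90 mm over the table: down on the unit's floor) and at rest, and the flap is shut (under 0.06 rad) (value of joint flap below 0.06 rad and x of longbox_mid in the frame of returns between 0.05 and 0.23 m and y of longbox_mid in the frame of returns between -0.11 and 0.11 m and height (world z) of longbox_mid between 0.05 and 0.09 m and linear speed of longbox below 0.03 m/s); the robot touches nothing.
It fails at once if the square box, the round tub or the drinking glass is moved by more than 30 mm (distance of any of squarebox, roundtub, tumbler from where it was at the start of the episode above 0.03 m).
It also fails if it takes over 58 s, if anything falls off the work surface, if the arm or the gripper's body presses on something with over 40 N, if the wrist force passes 120 N, or if a joint passes its speed limit or range.

### The arm

A 6-joint arm with a two-finger parallel gripper is mounted at the origin on the work surface. World frame = base frame: x ahead of the robot, y to its left, z up, the work surface at z = 0. Lengths are in m, angles in rad, forces in N, time in s.
With the tool pointing down it reaches from about 0.3 to 0.85 m from the base axis. Payload 5.4 kg.
Tool frame: the origin (TCP) lies on the front face of the gripper's body, between the roots of the fingers; the fingertips stand r.tip_reach ahead of it and the grasp point (between the pads) lies 54 mm ahead of it (r.tip_reach is the distance from the TCP to the fingertips, in m); z points along the fingers, y is the line along which they close (so a half turn about z gives the same grasp; the last joint's range is limited). The gripper opens to 85 mm and grips with 20 to 120 N. Pads are 22 mm wide; open, the fingers measure 114 mm over their backs; the gripper's body (76 mm by 85 mm) begins 54 mm behind the grasp point. The pads swing forward as they close: fully open they stand 13 mm farther back than shut.
Start: joints at [1.003, 0.158, 1.597, -0, 1.386, -0.21], TCP at [0.201, 0.539, 0.304] pointing down, gripper open.
Joint ranges: [-2.91, 2.91], [-0.94, 2.29], [0.18, 2.7], [-1.29, 4.43], [0.17, 2.64], [-3, 3]. Speed limits (rad/s): [2.57, 2.57, 3.14, 3.14, 3.14, 3.14].

### API

Orientations are given as a 3x3 rotation matrix whose columns are the frame's x, y, z axes.
In Python, from rig import r, imaging gives the robot as it stands.
- The arm moves only by the shell command python3 -m creep 'ROWS'. ROWS is JSON, a list of rows, each an object with "slide": the shift along the tool's x, y, z in cm, a list of three; "delta_rot": the turn, a rotation vector about the tool's x, y, z in rad, a list of three; "jaw": the finger opening in cm, from 0 to 8.54. In form: [{"slide": [x, y, z], "delta_rot": [wx, wy, wz], "jaw": jaw}, ...]. A call has 1 to 12 rows; each row shifts and turns the commanded pose from where the row before left it, along the tool's axes as they then stand; what a row does not reach is not made up. A row lasts 1/8 s, in which the tool goes at most 62.5 mm and 10.7 degrees, less where a joint would pass 70% of its speed; a pose out of reach is approached as far as the arm can. A call is refused whole if a number of a shift passes 6.25 or a number of a turn 0.188, either way. A call with a gripper value outside its range is refused whole. The fingers move at their own pace and stop on an object; the grip force is fixed at half the most. Time passes only in rows, so rows that do not move let the fingers close. It gives the time, the measured TCP pose, the force, the opening and the grip force at its end, in the units of the state.
- r.state(): the state, without advancing time (a new reading comes with each control period).
- imaging.camera(name): name is "scene" or "top" or "wrist"; returns the picture (384x512x3 uint8, red, green, blue); there is no depth.
- imaging.camera_info(name): a dict with "fx", "fy", "cx", "cy" (pixels), "pose" (4x4, takes a point from camera to world coordinates); the wrist camera has in their place "mount" (4x4, takes a point from camera to tool coordinates, whose origin is the TCP and whose axes are the flange's). Camera axes: x right, y up, looking along -z (the intrinsics and any distortion apply to the point x, -y, -z); pixel columns grow to the right and rows downward; lengths in m; the calibration is good to about 2 mm. The wrist camera is an equidistant fisheye: a pixel r from the principal point sees the ray r / f radians off the axis. A picture is of the moment at which its call begins: read the wrist's pose just before it. camera_info takes no time and is no camera call.
- r.sign_off(): hands the job in; it is judged then, once.
The state is a dict: "t": time; "joints": joint angles; "joint_vel": joint speeds; "tau": joint torques, N m; "eef_pos": TCP position; "eef_rot": TCP orientation; "force": force on the tool from outside, world axes, zero at the start; "ft_torque": the same for the moment, N m; "grip_width": opening from 0.0 (shut) to 1.0 (fully open); "gripper_force": force on a finger pad.
Only numpy, scipy, OpenCV 4.12 (cv2) and the standard library are available. Lean on these libraries where they do the work, as an engineer would, in place of code of your own. Each camera call takes 0.05 s, during which the arm holds its last target. There are 200 camera calls.

## Working session

There is one attempt and no reset: what is moved stays moved. The work goes in short steps, Python scripts to look and compute and a shell command to move; the robot and the scene stay as the last step left them, time stands still between calls to the robot, and variables do not carry over. Pictures are saved under pics/ and viewed, at most 10 in all, crops included, and the job is handed in when it is done.

```bash
mkdir -p pics; ls
python3 - <<'E'
from rig import r, imaging
import cv2, numpy as np
for n in ["scene","top"]:
    im=imaging.camera(n); cv2.imwrite(f"pics/{n}0.png",im[:,:,::-1])
    ci=imaging.camera_info(n); print(n,{k:np.round(v,3).tolist() if not isinstance(v,str) else v for k,v in ci.items()})
s=r.state(); print(s['t'],s['eef_pos'],np.round(s['eef_rot'],3),r.tip_reach)
E
```

```text
pics
scene {'fx': 425.41, 'fy': 425.41, 'cx': 259.33, 'cy': 189.789, 'pose': [[-0.588, -0.639, 0.496, 0.934], [0.809, -0.464, 0.36, 0.254], [-0.0, 0.613, 0.79, 0.838], [0.0, 0.0, 0.0, 1.0]]}
top {'fx': 443.653, 'fy': 443.653, 'cx': 251.52, 'cy': 194.03, 'pose': [[0.027, 0.995, -0.092, 0.38], [-1.0, 0.028, 0.002, -0.065], [0.005, 0.092, 0.996, 1.315], [0.0, 0.0, 0.0, 1.0]]}
0.1 [0.20114776 0.53821581 0.30300797] [[-0.937  0.35  -0.001]
 [ 0.35   0.937 -0.001]
 [ 0.    -0.002 -1.   ]] 0.0726
```

View pics/scene0.png

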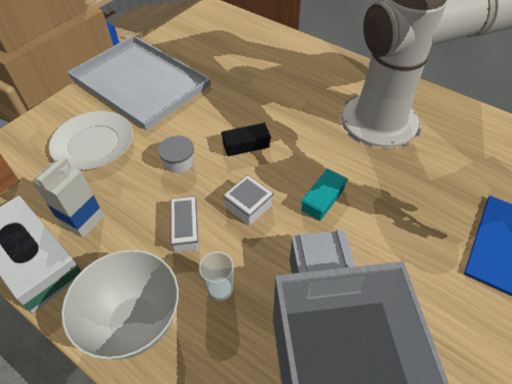

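View pics/top0.png

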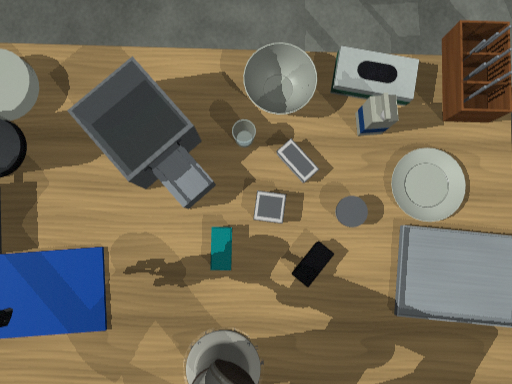

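Top view: long white/grey box at about (297,160), black look-alike (313,264), turquoise look-alike (221,248), square box (270,207), tub (351,211), glass (244,132), unit (135,120) with its sill at (185,175). Only the box at (297,160) is both long and white with a grey lid. I'll confirm it in a crop and measure it.

```bash
cat > h.py <<'E'
import numpy as np, cv2
from rig import r, imaging
def cast(name,px,z):
    c=imaging.camera_info(name);P=np.array(c['pose']);px=np.atleast_2d(px).astype(float)
    d=np.c_[(px[:,0]-c['cx'])/c['fx'],-(px[:,1]-c['cy'])/c['fy'],-np.ones(len(px))]@P[:3,:3].T
    return P[:3,3]+d*((z-P[2,3])/d[:,2])[:,None]
def proj(name,X):
    c=imaging.camera_info(name);P=np.array(c['pose']);q=(np.atleast_2d(X)-P[:3,3])@P[:3,:3]
    return np.c_[c['cx']-c['fx']*q[:,0]/q[:,2],c['cy']+c['fy']*q[:,1]/q[:,2]]
E
python3 - <<'E'
from h import *
im=cv2.imread('pics/top0.png')
hsv=cv2.cvtColor(im,cv2.COLOR_BGR2HSV)
m=((hsv[:,:,1]<50)&(hsv[:,:,2]>60)).astype(np.uint8)
n,l,st,ce=cv2.connectedComponentsWithStats(m)
for i in range(1,n):
    if st[i,4]>250 and st[i,4]<40000:
        c=max(cv2.findContours((l==i).astype(np.uint8),0,1)[0],key=cv2.contourArea)
        b=cv2.minAreaRect(c); print(st[i],np.round(b[0],1),np.round(b[1],1),round(b[2],1))
        if 400<st[i,4]<3000:
            print(np.round(cast('top',cv2.boxPoints(b),.046)[:,:2],3).tolist())
a=cv2.resize(im[50:250,60:340],None,fx=2.85,fy=2.85,interpolation=cv2.INTER_CUBIC)
cv2.imwrite('pics/crop1.png',a)
E
```

```text
[    0     0   512   129 31419] [255.5  64. ] [511. 128.] 0.0
[   0   49   39   72 2166] [19.  84.5] [71. 38.] 90.0
[[0.908, 0.686], [0.911, 0.574], [0.697, 0.559], [0.694, 0.669]]
[  68   57  146  151 5953] [148.2 138.7] [149.8  86.2] 49.0
[232 119  24  28 520] [243.5 132.5] [27. 23.] 90.0
[[0.716, -0.005], [0.718, -0.072], [0.638, -0.075], [0.637, -0.008]]
[277 138  42  45 913] [296.8 160.4] [42.3 21.7] 47.6
[[0.622, -0.132], [0.667, -0.177], [0.577, -0.262], [0.533, -0.216]]
[ 391  148   75   74 4310] [428.3 184.3] [74.2 72.1] 45.0
[253 191  33  32 873] [269.4 206.5] [29.7 29.6] 7.6
[[0.426, -0.074], [0.511, -0.083], [0.502, -0.168], [0.417, -0.158]]
[335 196  33  31 786] [351. 211.] [30. 32.] 90.0
[[0.499, -0.308], [0.502, -0.4], [0.416, -0.401], [0.413, -0.309]]
[  395   225   117   103 10546] [455.6 275.7] [120.5  91.8] 5.7
[ 186  330   77   54 2613] [224.  356.5] [53. 76.] 90.0
[[0.112, 0.104], [0.118, -0.108], [-0.025, -0.112], [-0.031, 0.098]]
```

View pics/crop1.png

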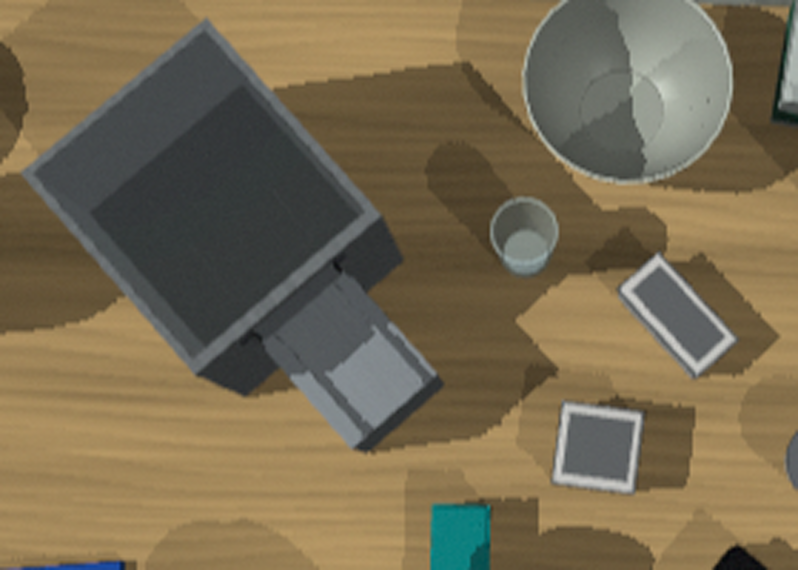

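The crop confirms it: long white body with grey lid at crop (678,315), standing apart from the look-alikes. The unit's top corners are at crop (207,20), (22,172), (195,375), (382,215), and the sill's outer corners at about (355,443), (436,375).

Run:
```python
from h import *
f=lambda p:np.array(p)/2.85+[60,50]
T=cast('top',f([(207,20),(22,172),(195,375),(382,215)]),.193)[:,:2]
S=cast('top',f([(355,443),(436,375)]),.1)[:,:2]
print('top',T.round(3).tolist(),'len',[round(np.linalg.norm(T[i]-T[(i+1)%4]),3) for i in range(4)])
d=(T[0]+T[1]-T[2]-T[3])/2; d/=np.linalg.norm(d); w=T[3]-T[2]; yaw=np.degrees([np.arctan2(*d[::-1]),np.arctan2(w[1],w[0])]); print('in dir',d.round(3),yaw)
print('sill',S.round(3).tolist(),np.linalg.norm(S[0]-S[1]))
sf=S.mean(0); fr=(T[2]+T[3])/2
print('origin from top',fr+.006*d,'origin from sill',sf+.135*d)
```

```text
top [[0.835, 0.252], [0.688, 0.412], [0.508, 0.246], [0.658, 0.085]] len [np.float64(0.217), np.float64(0.245), np.float64(0.22), np.float64(0.244)]
in dir [0.731 0.682] [ 42.98947643 -46.98851004]
sill [[0.457, 0.114], [0.525, 0.039]] 0.10165896872636741
origin from top [0.58715006 0.16947193] origin from sill [0.5894815  0.16875396]
```

```bash
python3 -m creep '[{"slide":[0,0,0],"delta_rot":[0,0,0.185],"jaw":8.5},{"slide":[0,0,0],"delta_rot":[0,0,0.185],"jaw":8.5},{"slide":[0,0,0],"delta_rot":[0,0,0.185],"jaw":8.5},{"slide":[0,0,0],"delta_rot":[0,0,0.185],"jaw":8.5},{"slide":[0,0,0],"delta_rot":[0,0,0.185],"jaw":8.5},{"slide":[0,0,0],"delta_rot":[0,0,0.185],"jaw":8.5},{"slide":[0,0,0],"delta_rot":[0,0,0.185],"jaw":8.5},{"slide":[0,0,0],"delta_rot":[0,0,0.185],"jaw":8.5},{"slide":[0,0,0],"delta_rot":[0,0,0.185],"jaw":8.5},{"slide":[0,0,0],"delta_rot":[0,0,0.185],"jaw":8.5},{"slide":[0,0,0],"delta_rot":[0,0,0.185],"jaw":8.5}]'
python3 -m creep '[{"slide":[-1.5,5.8,0],"delta_rot":[0,0,0],"jaw":8.5},{"slide":[-1.5,5.8,0],"delta_rot":[0,0,0],"jaw":8.5},{"slide":[-1.5,5.8,0],"delta_rot":[0,0,0],"jaw":8.5},{"slide":[-1.5,5.8,0],"delta_rot":[0,0,0],"jaw":8.5},{"slide":[-1.5,5.8,0],"delta_rot":[0,0,0],"jaw":8.5},{"slide":[-1.5,5.8,0],"delta_rot":[0,0,0],"jaw":8.5},{"slide":[-1.5,5.8,0],"delta_rot":[0,0,0],"jaw":8.5},{"slide":[-1.5,5.8,0],"delta_rot":[0,0,0],"jaw":8.5},{"slide":[-1.5,5.8,0],"delta_rot":[0,0,0],"jaw":8.5},{"slide":[-1.5,5.8,0],"delta_rot":[0,0,0],"jaw":8.5},{"slide":[-1.5,5.8,0],"delta_rot":[0,0,0],"jaw":8.5},{"slide":[-1.5,5.8,0],"delta_rot":[0,0,0],"jaw":8.5}]'
python3 - <<'E'
from h import *
s=r.state();print(s['t'],s['eef_pos'],np.round(s['eef_rot'],3),np.round(s['joints'],2))
R=s['eef_rot'];print('togo tool cm',100*np.array(R).T@(np.array([.601,-.198,.303])-s['eef_pos']))
E
```

```text
t: 1.48
eef_pos: [0.2012, 0.5383, 0.3033]
eef_rot: [[0.737, 0.676, -0.001], [0.676, -0.737, -0.001], [-0.001, 0.0, -1.0]]
force: [0.6, -0.0, -0.0]
grip_width: 0.992
gripper_force: 0.0
t: 2.98
eef_pos: [0.5438, -0.0956, 0.3035]
eef_rot: [[0.733, 0.68, -0.0], [0.68, -0.733, 0.0], [-0.0, -0.001, -1.0]]
force: [0.3, 1.1, -0.2]
grip_width: 0.997
gripper_force: 0.0
2.975 [ 0.5438083  -0.09563474  0.30346085] [[ 0.733  0.68  -0.   ]
 [ 0.68  -0.733  0.   ]
 [-0.    -0.001 -1.   ]] [-0.39  0.1   1.66  0.    1.38  0.43]
togo tool cm [-2.7748148  11.39282155  0.03894609]
```

```bash
python3 -m creep '[{"slide":[-1.4,5.7,0],"delta_rot":[0,0,0],"jaw":8.5},{"slide":[-1.4,5.7,0],"delta_rot":[0,0,0],"jaw":8.5},{"slide":[0,0,4],"delta_rot":[0,0,0],"jaw":8.5},{"slide":[0,0,4],"delta_rot":[0,0,0],"jaw":8.5},{"slide":[0,0,0],"delta_rot":[0,0,0],"jaw":8.5}]'
cat >> h.py <<'E'
def wrist(fn):
    s=r.state(); im=imaging.camera('wrist'); cv2.imwrite(fn,im[:,:,::-1])
    return im[:,:,::-1],s
def wcast(px,z,s):
    c=imaging.camera_info('wrist');M=np.array(c['mount']);T=np.eye(4);T[:3,:3]=s['eef_rot'];T[:3,3]=s['eef_pos'];P=T@M
    px=np.atleast_2d(px).astype(float);u=(px-[c['cx'],c['cy']])/[c['fx'],c['fy']];th=np.linalg.norm(u,axis=1)+1e-9
    d=np.c_[u[:,0]/th*np.sin(th),-u[:,1]/th*np.sin(th),-np.cos(th)]@P[:3,:3].T
    return P[:3,3]+d*((z-P[2,3])/d[:,2])[:,None]
E
python3 - <<'E'
from h import *
im,s=wrist('pics/w1.png');print(s['t'],s['eef_pos'],imaging.camera_info('wrist'))
E
```

```text
t: 3.6
eef_pos: [0.5981, -0.1953, 0.2193]
eef_rot: [[0.733, 0.681, -0.008], [0.681, -0.733, 0.005], [-0.003, -0.009, -1.0]]
force: [0.7, 0.4, 0.3]
grip_width: 0.993
gripper_force: 0.0
3.6 [ 0.59814097 -0.1952573   0.21929181] {'fx': 297.3186396354542, 'fy': 297.3186396354542, 'cx': 260.97419492125726, 'cy': 194.67975148629785, 'mount': array([[ 4.01581914e-04,  9.54770547e-01,  2.97343307e-01,
         7.58806268e-02],
       [ 9.99999528e-01, -1.20301852e-04, -9.64276153e-04,
        -6.09563135e-04],
       [-8.84891519e-04,  2.97343554e-01, -9.54770144e-01,
        -6.96736916e-02],
       [ 0.00000000e+00,  0.00000000e+00,  0.00000000e+00,
         1.00000000e+00]])}
```

View pics/w1.png

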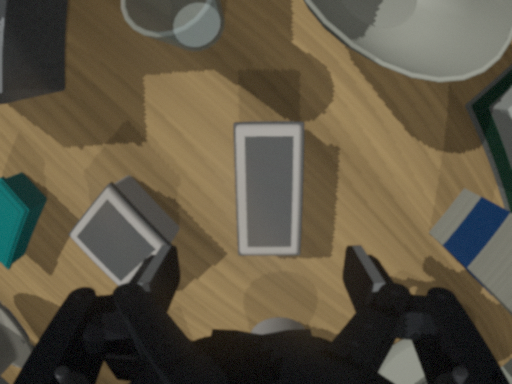

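The wrist picture shows the long box squarely between the fingers, with its top corners at (235,123), (303,123), (300,255), (237,255). The square box's nearest corner is at about (177,238).

Run:
```python
from h import *
s=r.state();C=wcast([(235,123),(303,123),(300,255),(237,255)],.046,s);print(C.round(3).tolist())
c=C.mean(0);v=(C[0]+C[1]-C[2]-C[3])/2;print(c,'L',np.linalg.norm(v),'W',np.linalg.norm(C[0]-C[1]),np.linalg.norm(C[2]-C[3]),'yaw',np.degrees(np.arctan2(v[1],v[0])))
R=np.array(s['eef_rot']);print('tool yaw',np.degrees(np.arctan2(R[1,0],R[0,0])));g=R.T@(c-s['eef_pos'])*100;print(g)
sq=wcast([(177,238),(167,242),(118,180)],.03,s);print(((sq-c)@R[:,:2]*100).round(1))
```

```text
[[0.629, -0.138, 0.046], [0.667, -0.179, 0.046], [0.58, -0.263, 0.046], [0.539, -0.22, 0.046]]
[ 0.60373424 -0.20009143  0.046     ] L 0.12159203593406398 W 0.05610933308963762 0.059479064527228315 yaw 43.15783604723997
tool yaw 42.906747969239404
[ 0.03753093  0.65470456 17.64679366]
[[ -5.2  -9.1]
 [ -5.7 -10.3]
 [  0.9 -14.8]]
```

```bash
python3 -m creep '[{"slide":[0.05,0.65,4.5],"delta_rot":[0,0,0],"jaw":8.5},{"slide":[0,0,4.5],"delta_rot":[0,0,0],"jaw":8.5},{"slide":[0,0,3],"delta_rot":[0,0,0],"jaw":8.5},{"slide":[0,0,1.5],"delta_rot":[0,0,0],"jaw":8.5},{"slide":[0,0,0],"delta_rot":[0,0,0],"jaw":4},{"slide":[0,0,0],"delta_rot":[0,0,0],"jaw":4},{"slide":[0,0,0],"delta_rot":[0,0,0],"jaw":4},{"slide":[0,0,0],"delta_rot":[0,0,0],"jaw":4},{"slide":[0,0,0],"delta_rot":[0,0,0],"jaw":4},{"slide":[0,0,0],"delta_rot":[0,0,0],"jaw":4},{"slide":[0,0,0],"delta_rot":[0,0,0],"jaw":4}]'
```

```text
t: 5.03
eef_pos: [0.6068, -0.2015, 0.0915]
eef_rot: [[0.732, 0.681, 0.004], [0.681, -0.732, -0.002], [0.001, 0.004, -1.0]]
force: [0.3, 0.1, 7.2]
grip_width: 0.647
gripper_force: 67.2
```

```bash
python3 -m creep '[{"slide":[0,0,-3],"delta_rot":[0,0,0],"jaw":4},{"slide":[0,0,-5],"delta_rot":[0,0,0],"jaw":4},{"slide":[0,0,-5],"delta_rot":[0,0,0],"jaw":4},{"slide":[0,0,-4],"delta_rot":[0,0,0],"jaw":4},{"slide":[2.75,-4.72,0],"delta_rot":[0,0,0],"jaw":4},{"slide":[2.75,-4.72,0],"delta_rot":[0,0,0],"jaw":4},{"slide":[2.75,-4.72,0],"delta_rot":[0,0,0],"jaw":4},{"slide":[2.75,-4.72,0],"delta_rot":[0,0,0],"jaw":4},{"slide":[2.75,-4.72,0],"delta_rot":[0,0,0],"jaw":4},{"slide":[2.75,-4.72,0],"delta_rot":[0,0,0],"jaw":4},{"slide":[0,0,0],"delta_rot":[0,0,0],"jaw":4},{"slide":[0,0,0],"delta_rot":[0,0,0],"jaw":4}]'
python3 - <<'E'
from h import *
im,s=wrist('pics/w2.png');print(s['t'],s['eef_pos'],s['gripper_force'])
d=np.array([.731,.682]);o=np.array([.588,.169]);q=s['eef_pos'][:2]-o;print('unit xy',q@d,q@[-.682,.731])
E
```

```text
t: 6.52
eef_pos: [0.5333, 0.1188, 0.259]
eef_rot: [[0.732, 0.681, 0.0], [0.681, -0.732, -0.001], [-0.0, 0.001, -1.0]]
force: [0.6, -0.9, -2.3]
grip_width: 0.646
gripper_force: 66.2
6.525 [0.53328844 0.11877595 0.25897123] 66.20477199554443
unit xy -0.07424695482397228 0.0005995011559994738
```

View pics/w2.png

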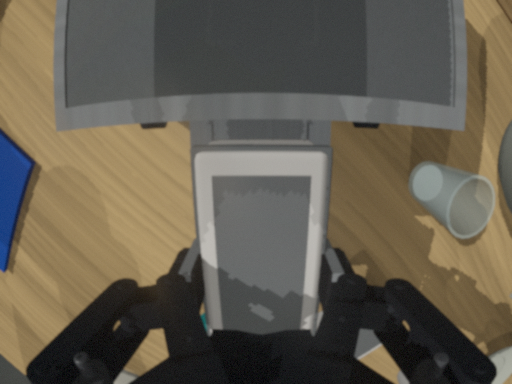

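The box is held, level, and centred over the sill: box edges at 195..330 against sill edges at 191..330, and the unit's front corners are symmetric at (58,122) and (465,125). Lowering it now.

```bash
python3 -m creep '[{"slide":[0,0,3],"delta_rot":[0,0,0],"jaw":4},{"slide":[0,0,2.6],"delta_rot":[0,0,0],"jaw":4},{"slide":[0,0,0.8],"delta_rot":[0,0,0],"jaw":4},{"slide":[0,0,0.3],"delta_rot":[0,0,0],"jaw":4},{"slide":[0,0,0],"delta_rot":[0,0,0],"jaw":4},{"slide":[0,0,0],"delta_rot":[0,0,0],"jaw":4}]'
```

```text
t: 7.32
eef_pos: [0.534, 0.1189, 0.193]
eef_rot: [[0.733, 0.681, 0.002], [0.681, -0.733, -0.0], [0.001, 0.001, -1.0]]
force: [0.5, -1.0, -2.0]
grip_width: 0.644
gripper_force: 66.1
```

```bash
python3 -m creep '[{"slide":[0,0,0.15],"delta_rot":[0,0,0],"jaw":4},{"slide":[0,0,0],"delta_rot":[0,0,0],"jaw":8.4},{"slide":[0,0,0],"delta_rot":[0,0,0],"jaw":8.4},{"slide":[0,0,0],"delta_rot":[0,0,0],"jaw":8.4},{"slide":[0,0,0],"delta_rot":[0,0,0],"jaw":8.4},{"slide":[0,0,-3],"delta_rot":[0,0,0],"jaw":8.4},{"slide":[0,0,-6],"delta_rot":[0,0,0],"jaw":8.4},{"slide":[-4,0,0],"delta_rot":[0,0,0],"jaw":0},{"slide":[-6,0,0],"delta_rot":[0,0,0],"jaw":0},{"slide":[-6,0,0],"delta_rot":[0,0,0],"jaw":0},{"slide":[0,0,0],"delta_rot":[0,0,0],"jaw":0}]'
python3 -m creep '[{"slide":[0,0,0],"delta_rot":[0,0.168,0],"jaw":0},{"slide":[0,0,0],"delta_rot":[0,0.168,0],"jaw":0},{"slide":[0,0,0],"delta_rot":[0,0.168,0],"jaw":0},{"slide":[0,0,0],"delta_rot":[0,0.168,0],"jaw":0},{"slide":[0,0,0],"delta_rot":[0,0.168,0],"jaw":0},{"slide":[0,0,0],"delta_rot":[0,0,0],"jaw":0}]'
cat >> h.py <<'E'
def unit(s):
    d=np.array([.731,.682]);l=np.array([-.682,.731]);o=np.array([.588,.169]);p=np.array(s['eef_pos']);R=np.array(s['eef_rot'])
    t=p+r.tip_reach*R[:,2]
    f=lambda v:np.round([(v[:2]-o)@d*1000,(v[:2]-o)@l*1000,v[2]*1000],1)
    print('t',s['t'],'tcp',f(p),'tip',f(t),'tilt',round(np.degrees(np.arccos(-R[2,2])),1),'side',(R[:2,2]@l).round(3),'F',np.round(s['force'],1))
E
python3 - <<'E'
from h import *
im=imaging.camera('top');cv2.imwrite('pics/top1.png',cv2.resize(im[90:250,100:320,::-1],None,fx=3,fy=3,interpolation=cv2.INTER_CUBIC))
s=r.state();unit(s);print(np.round(s['joints'],2))
E
```

```text
t: 8.7
eef_pos: [0.4138, 0.0086, 0.2798]
eef_rot: [[0.735, 0.678, -0.001], [0.678, -0.735, -0.0], [-0.001, -0.0, -1.0]]
force: [-0.2, 0.1, -0.2]
grip_width: 0.125
gripper_force: 0.0
t: 9.45
eef_pos: [0.4157, 0.0094, 0.2793]
eef_rot: [[0.493, 0.678, 0.545], [0.452, -0.735, 0.506], [0.744, -0.003, -0.669]]
force: [-1.4, -0.1, 0.4]
grip_width: -0.001
gripper_force: 0.0
t 9.5 tcp [-234.4    0.7  280.2] tip [-180.5    0.6  231.6] tilt 48.0 side -0.002 F [-0.1 -0.5  0.3]
[-0.76 -0.55  2.4   0.87  1.33 -0.17]
```

View pics/top1.png

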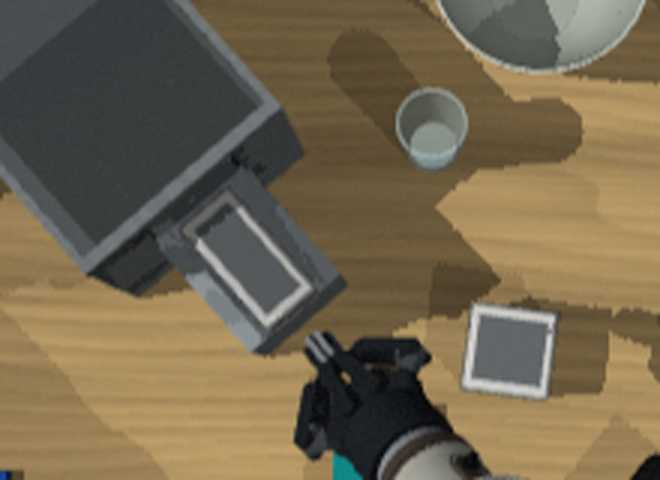

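The box lies lengthwise between the rails. Its lid is at about (255,260) in this crop, with the closed fingertips at (320,348) behind its rear end. I'll lower and start pushing.

```bash
python3 -m creep '[{"slide":[-3.85,0,3.48],"delta_rot":[0,0,0],"jaw":0},{"slide":[-3.85,0,3.48],"delta_rot":[0,0,0],"jaw":0},{"slide":[0,0,0],"delta_rot":[0,0,0],"jaw":0},{"slide":[1,0,1.11],"delta_rot":[0,0,0],"jaw":0},{"slide":[1,0,1.11],"delta_rot":[0,0,0],"jaw":0},{"slide":[0.67,0,0.74],"delta_rot":[0,0,0],"jaw":0},{"slide":[0.67,0,0.74],"delta_rot":[0,0,0],"jaw":0},{"slide":[0.67,0,0.74],"delta_rot":[0,0,0],"jaw":0},{"slide":[0.67,0,0.74],"delta_rot":[0,0,0],"jaw":0},{"slide":[0.67,0,0.74],"delta_rot":[0,0,0],"jaw":0},{"slide":[0.67,0,0.74],"delta_rot":[0,0,0],"jaw":0}]'
python3 - <<'E'
from h import *
unit(r.state());im,s=wrist('pics/w3.png');cv2.imwrite('pics/sc3.png',cv2.resize(imaging.camera('scene')[200:384,230:460,::-1],None,fx=3,fy=3))
E
```

```text
t: 10.88
eef_pos: [0.4835, 0.0705, 0.1784]
eef_rot: [[0.488, 0.68, 0.548], [0.456, -0.733, 0.504], [0.745, 0.003, -0.668]]
force: [-12.2, -11.8, 11.0]
grip_width: 0.001
gripper_force: 8.5
t 10.875 tcp [-143.5   -0.8  178.4] tip [-89.5  -1.1 129.9] tilt 48.1 side -0.005 F [-12.2 -11.8  11. ]
```

View pics/sc3.png

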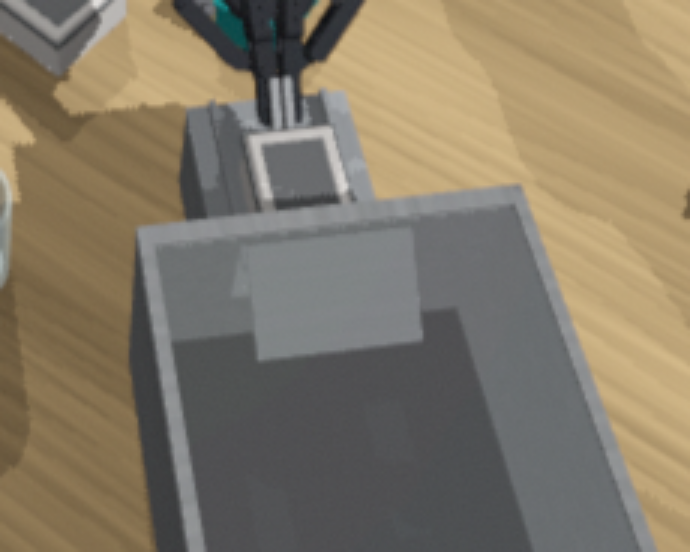

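The flap (crop (335,290)) is swung open over the box. The box is straight between the rails, with the fingertips on its rear end at (285,120). Pushing on.

```bash
python3 -m creep '[{"slide":[0.67,0,0.74],"delta_rot":[0,0,0],"jaw":0},{"slide":[0.67,0,0.74],"delta_rot":[0,0,0],"jaw":0},{"slide":[0.67,0,0.74],"delta_rot":[0,0,0],"jaw":0},{"slide":[0.67,0,0.74],"delta_rot":[0,0,0],"jaw":0},{"slide":[0.67,0,0.74],"delta_rot":[0,0,0],"jaw":0},{"slide":[0,0,0],"delta_rot":[0,0,0],"jaw":0}]'
python3 - <<'E'
from h import *
unit(r.state());cv2.imwrite('pics/sc4.png',cv2.resize(imaging.camera('scene')[200:384,230:460,::-1],None,fx=3,fy=3))
E
```

```text
t: 11.72
eef_pos: [0.5188, 0.1062, 0.1771]
eef_rot: [[0.489, 0.682, 0.545], [0.455, -0.732, 0.508], [0.745, -0.0, -0.668]]
force: [-0.4, -0.1, 0.7]
grip_width: 0.002
gripper_force: 0.0
t 11.725 tcp [-93.4   1.2 177.1] tip [-39.4   1.2 128.7] tilt 48.1 side -0.0 F [-0.4 -0.1  0.7]
```

View pics/sc4.png

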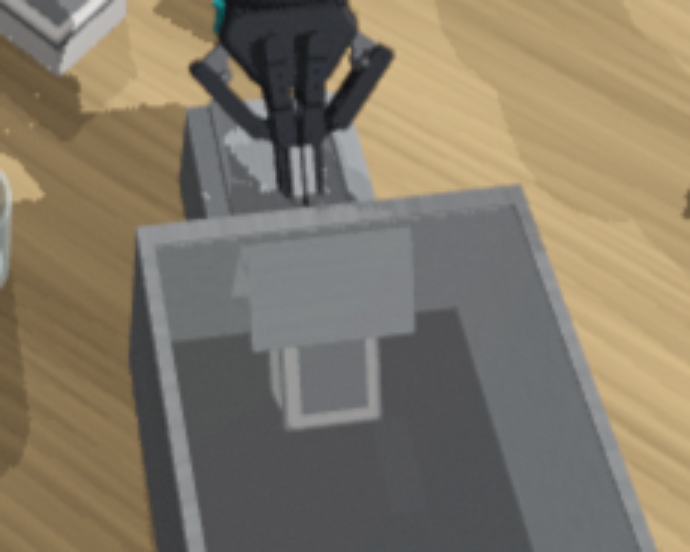

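The nose is through and has dipped inside (white rim at (330,420) in the crop). The flap rests on the box's top, and force on the tool has dropped to nearly nothing. Continuing slowly.

```bash
python3 -m creep '[{"slide":[0.45,0,0.5],"delta_rot":[0,0,0],"jaw":0},{"slide":[0.45,0,0.5],"delta_rot":[0,0,0],"jaw":0},{"slide":[0.45,0,0.5],"delta_rot":[0,0,0],"jaw":0},{"slide":[0,0,0],"delta_rot":[0,0,0],"jaw":0}]'
python3 - <<'E'
from h import *
unit(r.state());im=imaging.camera('scene')[:,:,::-1];cv2.imwrite('pics/sc5.png',im)
# lid nose rim lowest white row in the unit window
g=im[310:350,310:370].min(2);print([int(np.where(g[:,c]>110)[0].max()+310) if (g[:,c]>110).any() else None for c in range(0,60,6)])
a=cv2.imread('pics/sc4.png')[::3,::3];g=a[110:150,80:140].min(2);print([int(np.where(g[:,c]>110)[0].max()+310) if (g[:,c]>110).any() else None for c in range(0,60,6)])
E
```

```text
t: 12.28
eef_pos: [0.5303, 0.1172, 0.1711]
eef_rot: [[0.498, 0.678, 0.54], [0.459, -0.735, 0.5], [0.736, -0.001, -0.677]]
force: [-6.9, -15.5, -13.9]
grip_width: -0.003
gripper_force: 10.6
t 12.275 tcp [-77.5   1.5 171.1] tip [-24.    1.2 122. ] tilt 47.4 side -0.003 F [ -6.9 -15.5 -13.9]
[None, 319, 320, 346, 349, 349, 349, 348, 348, 314]
[None, 316, 333, 343, 342, 341, 340, 340, 311, 311]
```

Run:
```python
from h import *
im,s=wrist('pics/w5.png');unit(s)
sc=cv2.imread('pics/sc5.png')[230:370,270:420];sc=cv2.resize(sc,(412,384));w=cv2.resize(im[100:384,120:400],(386,384))
cv2.imwrite('pics/both5.png',np.hstack([sc,w]))
```

```text
t 12.325 tcp [-77.5   1.5 171.2] tip [-24.1   1.3 122. ] tilt 47.4 side -0.003 F [ -7.7 -14.9 -14.4]
```

View pics/both5.png

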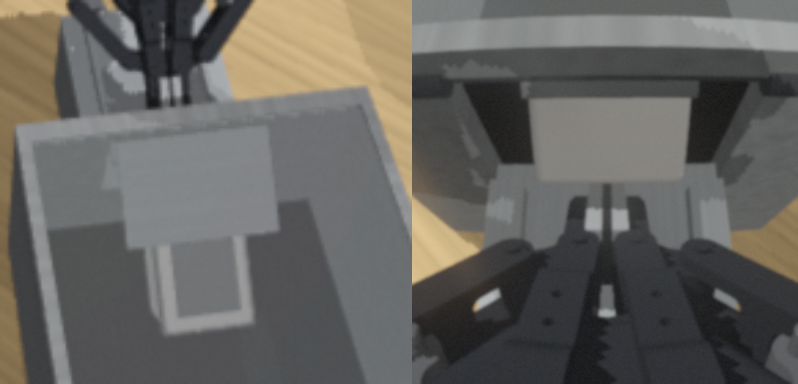

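The fingertips (right panel, about (605,215)) have slid under the raised rear of the box: its white rear face spans rows 97–182, above the tips. I'll back off, raise the tips and push on the rear face.

```bash
python3 -m creep '[{"slide":[-0.84,0,-0.93],"delta_rot":[0,0,0],"jaw":0},{"slide":[-1.34,0,-1.49],"delta_rot":[0,0,0],"jaw":0},{"slide":[1.04,0,-0.94],"delta_rot":[0,0,0],"jaw":0},{"slide":[0,0,0],"delta_rot":[0,0,0],"jaw":0},{"slide":[0,0,0],"delta_rot":[0,0,0],"jaw":0}]'
python3 - <<'E'
from h import *
im,s=wrist('pics/w6.png');unit(s)
for n in ('w5','w6'):
    a=cv2.imread(f'pics/{n}.png');c=a[100:300,235:285].astype(int).mean(1);print(n,[(i+100,int(v.mean())) for i,v in enumerate(c) if i%5==0 and i<140])
sc=imaging.camera('scene')[:,:,::-1];cv2.imwrite('pics/sc6.png',sc)
g=sc[310:360,310:370].min(2);print([int(np.where(g[:,c]>110)[0].max()+310) if (g[:,c]>110).any() else None for c in range(0,60,6)])
E
```

```text
t: 13.0
eef_pos: [0.5097, 0.0971, 0.1911]
eef_rot: [[0.489, 0.681, 0.545], [0.455, -0.732, 0.507], [0.745, 0.0, -0.667]]
force: [0.0, 0.2, -0.5]
grip_width: 0.0
gripper_force: 0.0
t 13.0 tcp [-106.3    0.9  191.1] tip [-52.3   0.8 142.6] tilt 48.1 side -0.001 F [ 0.   0.2 -0.5]
w5 [(100, 96), (105, 97), (110, 107), (115, 147), (120, 146), (125, 147), (130, 147), (135, 83), (140, 75), (145, 75), (150, 75), (155, 66), (160, 70), (165, 74), (170, 75), (175, 131), (180, 131), (185, 131), (190, 131), (195, 131), (200, 132), (205, 132), (210, 131), (215, 131), (220, 130), (225, 130), (230, 130), (235, 110)]
w6 [(100, 92), (105, 155), (110, 151), (115, 141), (120, 79), (125, 69), (130, 70), (135, 68), (140, 51), (145, 107), (150, 133), (155, 79), (160, 77), (165, 121), (170, 130), (175, 130), (180, 130), (185, 130), (190, 130), (195, 129), (200, 129), (205, 129), (210, 129), (215, 128), (220, 112), (225, 108), (230, 107), (235, 115)]
[None, 316, 335, 345, 344, 344, 343, 342, 311, 310]
```

```bash
cat >> h.py <<'E'
from scipy.optimize import least_squares
D=np.array([.731,.682,0]);O=np.array([.588,.169,0])
def solve(brow,bcol,nrow,ncol,s):
    f=lambda p:np.array([(p-O)@D,p[2]])
    b=[f(wcast([(bcol,brow)],z,s)[0]) for z in (.09,.15)]
    n=[f(cast('scene',[(ncol,nrow)],z)[0]) for z in (.05,.15)]
    on=lambda p,l:np.cross(l[1]-l[0],p-l[0])/np.linalg.norm(l[1]-l[0])
    def res(q):
        B=q[:2];a=q[2];u=np.array([np.cos(a),-np.sin(a)]);v=np.array([np.sin(a),np.cos(a)])
        return [on(B,b),on(B+.12*u+.046*v,n),(np.array([.002,.1])-B)@v]
    q=least_squares(res,[-.04,.11,.2]);print('rear bottom x,z',q.x[:2].round(4),'angle',np.degrees(q.x[2]).round(1),'res',np.round(q.fun,4))
E
python3 - <<'E' 2>/dev/null
from h import *
s=r.state();solve(218,260,344,339,s)
E
```

```text
rear bottom x,z [-0.0117  0.0994] angle -2.6 res [-0.  0.  0.]
```

```bash
python3 - <<'E' 2>/dev/null
from h import *
a=cv2.imread('pics/sc6.png');print([int(v) for v in a[305:355,336:342].mean((1,2))])
w=cv2.imread('pics/w6.png');print([int(v) for v in w[140:240,240:256].mean((1,2))])
s=r.state()
for n in (333,336,338,340,342,346):
    print(n,end=' ');solve(218,260,n,339,s)
for z in (.1,.11,.12,.13): p=wcast([(260,218)],z,s)[0];print(z,((p-O)@D).round(3))
E
```

```text
[131, 130, 130, 130, 131, 131, 131, 130, 130, 121, 114, 113, 113, 113, 113, 113, 113, 113, 112, 112, 113, 113, 113, 112, 113, 113, 113, 112, 112, 112, 112, 112, 112, 112, 119, 143, 152, 153, 148, 126, 94, 81, 81, 81, 81, 81, 81, 81, 81, 82]
[52, 60, 66, 74, 87, 107, 121, 129, 134, 135, 133, 123, 107, 93, 88, 85, 81, 77, 75, 75, 75, 74, 74, 84, 103, 121, 128, 130, 130, 129, 129, 130, 130, 129, 129, 129, 129, 129, 130, 129, 129, 129, 129, 129, 129, 129, 129, 129, 129, 129, 129, 129, 129, 129, 128, 129, 128, 128, 128, 128, 128, 128, 128, 128, 128, 128, 128, 128, 128, 128, 128, 128, 128, 128, 127, 128, 127, 126, 123, 118, 112, 109, 107, 108, 108, 108, 108, 107, 108, 108, 108, 108, 107, 108, 111, 118, 127, 131, 132, 132]
333 rear bottom x,z [-0.0105  0.0969] angle -13.8 res [-0.  0.  0.]
336 rear bottom x,z [-0.0108  0.0975] angle -11.0 res [0. 0. 0.]
338 rear bottom x,z [-0.011   0.0979] angle -9.1 res [-0.  0.  0.]
340 rear bottom x,z [-0.0112  0.0984] angle -7.0 res [-0.  0.  0.]
342 rear bottom x,z [-0.0115  0.0988] angle -4.9 res [-0.  0.  0.]
346 rear bottom x,z [-0.012   0.0999] angle -0.2 res [ 0.  0. -0.]
0.1 -0.012
0.11 -0.017
0.12 -0.022
0.13 -0.027
```

Working from the two views: nose on the unit's floor, tilt about 25–28°, rear lower edge near x = −16 mm, z ≈ 108 mm. I'll push low on the rear face.

```bash
python3 -m creep '[{"slide":[-2.05,0,1.85],"delta_rot":[0,0,0],"jaw":0},{"slide":[0,0,0],"delta_rot":[0,0,0],"jaw":0},{"slide":[1,0,1.11],"delta_rot":[0,0,0],"jaw":0},{"slide":[1,0,1.11],"delta_rot":[0,0,0],"jaw":0},{"slide":[0.47,0,0.52],"delta_rot":[0,0,0],"jaw":0},{"slide":[0.47,0,0.52],"delta_rot":[0,0,0],"jaw":0},{"slide":[0,0,0],"delta_rot":[0,0,0],"jaw":0}]'
python3 - <<'E'
from h import *
im,s=wrist('pics/w7.png');unit(s)
print([int(v) for v in im[130:250:3,240:256].mean((1,2))])
sc=imaging.camera('scene')[:,:,::-1];cv2.imwrite('pics/sc7.png',sc);print([int(v) for v in sc[320:370,336:342].mean((1,2))])
E
```

```text
t: 13.98
eef_pos: [0.5402, 0.1262, 0.16]
eef_rot: [[0.494, 0.68, 0.542], [0.458, -0.733, 0.502], [0.739, 0.0, -0.674]]
force: [-5.9, -12.3, -10.9]
grip_width: 0.001
gripper_force: 8.2
t 13.975 tcp [-64.1   1.3 160. ] tip [-10.4   1.1 111.1] tilt 47.6 side -0.003 F [ -5.9 -12.3 -10.9]
[151, 152, 151, 151, 124, 78, 79, 78, 79, 80, 79, 79, 72, 58, 76, 78, 85, 130, 132, 132, 132, 132, 132, 132, 133, 132, 133, 132, 132, 132, 132, 132, 131, 131, 131, 131, 131, 130, 117, 83]
[115, 115, 115, 115, 116, 116, 115, 115, 116, 115, 116, 115, 115, 116, 115, 115, 115, 115, 115, 115, 115, 115, 116, 115, 115, 116, 115, 115, 126, 148, 155, 155, 154, 145, 122, 92, 81, 81, 81, 81, 81, 82, 81, 81, 81, 81, 81, 81, 81, 81]
```

```bash
python3 -m creep '[{"slide":[0.4,0,0.45],"delta_rot":[0,0,0],"jaw":0},{"slide":[0.4,0,0.45],"delta_rot":[0,0,0],"jaw":0},{"slide":[0.4,0,0.45],"delta_rot":[0,0,0],"jaw":0},{"slide":[0.4,0,0.45],"delta_rot":[0,0,0],"jaw":0},{"slide":[0,0,0],"delta_rot":[0,0,0],"jaw":0}]'
python3 - <<'E'
from h import *
im,s=wrist('pics/w8.png');unit(s)
sc=imaging.camera('scene')[:,:,::-1];cv2.imwrite('pics/sc8.png',sc);print([int(v) for v in sc[320:384,336:342].mean((1,2))])
print([int(v) for v in im[130:260:3,240:256].mean((1,2))])
E
```

```text
t: 14.7
eef_pos: [0.5557, 0.1427, 0.157]
eef_rot: [[0.498, 0.68, 0.538], [0.459, -0.733, 0.502], [0.736, -0.003, -0.677]]
force: [-4.3, -10.1, -20.2]
grip_width: -0.0
gripper_force: 10.8
t 14.7 tcp [-41.5   2.8 157. ] tip [ 11.9   2.8 107.8] tilt 47.4 side -0.0 F [ -4.3 -10.1 -20.2]
[117, 118, 118, 120, 122, 121, 123, 124, 127, 128, 128, 130, 132, 132, 133, 135, 135, 137, 138, 139, 140, 141, 142, 143, 145, 146, 147, 146, 147, 148, 148, 146, 145, 144, 143, 142, 140, 139, 138, 137, 126, 117, 121, 107, 87, 81, 81, 81, 82, 81, 81, 81, 81, 81, 81, 81, 81, 81, 81, 82, 82, 80, 81, 81]
[143, 143, 143, 143, 143, 144, 143, 143, 144, 144, 143, 142, 143, 143, 143, 143, 143, 143, 143, 142, 142, 142, 141, 141, 104, 85, 84, 83, 83, 82, 81, 90, 111, 111, 110, 109, 109, 108, 104, 72, 71, 70, 71, 71]
```

```bash
python3 -m creep '[{"slide":[0.33,0,0.37],"delta_rot":[0,0,0],"jaw":0},{"slide":[0,0,0],"delta_rot":[0,0,0],"jaw":0},{"slide":[-0.67,0,-0.74],"delta_rot":[0,0,0],"jaw":0},{"slide":[-1,0,-1.11],"delta_rot":[0,0,0],"jaw":0},{"slide":[-1,0,-1.11],"delta_rot":[0,0,0],"jaw":0},{"slide":[-1.34,0,-1.48],"delta_rot":[0,0,0],"jaw":0},{"slide":[-1.34,0,-1.48],"delta_rot":[0,0,0],"jaw":0},{"slide":[0,0,0],"delta_rot":[0,0,0],"jaw":0},{"slide":[0,0,0],"delta_rot":[0,0,0],"jaw":0}]'
python3 - <<'E'
from h import *
im,s=wrist('pics/w9.png');unit(s)
sc=imaging.camera('scene')[:,:,::-1];cv2.imwrite('pics/sc9.png',sc)
a=cv2.resize(sc[230:384,270:440],(424,384));b=cv2.resize(im[60:384,90:430],(376,384));cv2.imwrite('pics/both9.png',np.hstack([a,b]))
E
```

```text
t: 15.92
eef_pos: [0.5058, 0.0926, 0.1644]
eef_rot: [[0.487, 0.681, 0.547], [0.455, -0.732, 0.507], [0.746, 0.002, -0.666]]
force: [0.6, 0.2, -0.1]
grip_width: -0.0
gripper_force: 0.0
t 15.925 tcp [-112.2    0.2  164.4] tip [-58.1   0.  116. ] tilt 48.2 side -0.002 F [ 0.6  0.2 -0.1]
```

View pics/both9.png

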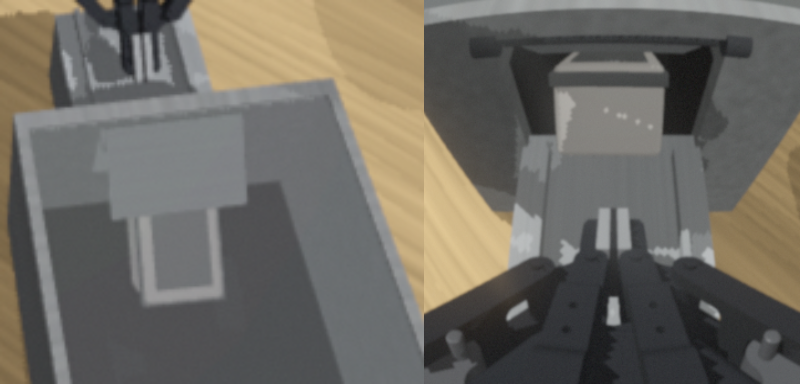

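The right panel shows the flap's spring has pushed the box partly back. Its rear face is at rows 85–153, with the lower edge at about (608,153), so it isn't past the edge yet. I'll compute where it stands.

```bash
python3 - <<'E' 2>/dev/null
from h import *
s=r.state()
f=lambda x,y:(90+(x-424)*340/376,60+y*324/384)
for nm,p in (('bottom',f(608,153)),('lidtopedge',f(610,72)),('hinge',f(610,45))):
    print(nm,np.round(p),[(z,((wcast([p],z,s)[0]-O)@D).round(3)) for z in (.1,.11,.12,.13,.14,.15,.16,.17,.18)])
a=cv2.imread('pics/sc9.png');v=a[330:370,330:345].mean((1,2));print([int(x) for x in v])
p=(270+183*170/424,230+301*154/384);print(p,[(z,((cast('scene',[p],z)[0]-O)@D).round(3)) for z in (.05,.07,.09,.11,.13)])
E
```

```text
bottom [256. 189.] [(0.1, np.float64(-0.01)), (0.11, np.float64(-0.016)), (0.12, np.float64(-0.022)), (0.13, np.float64(-0.029)), (0.14, np.float64(-0.035)), (0.15, np.float64(-0.041)), (0.16, np.float64(-0.047)), (0.17, np.float64(-0.054)), (0.18, np.float64(-0.06))]
lidtopedge [258. 121.] [(0.1, np.float64(0.054)), (0.11, np.float64(0.044)), (0.12, np.float64(0.034)), (0.13, np.float64(0.023)), (0.14, np.float64(0.013)), (0.15, np.float64(0.003)), (0.16, np.float64(-0.007)), (0.17, np.float64(-0.017)), (0.18, np.float64(-0.027))]
hinge [258.  98.] [(0.1, np.float64(0.081)), (0.11, np.float64(0.07)), (0.12, np.float64(0.058)), (0.13, np.float64(0.046)), (0.14, np.float64(0.035)), (0.15, np.float64(0.023)), (0.16, np.float64(0.011)), (0.17, np.float64(-0.0)), (0.18, np.float64(-0.012))]
[118, 118, 119, 119, 118, 119, 119, 119, 120, 120, 120, 120, 120, 120, 120, 126, 144, 153, 154, 153, 144, 120, 93, 82, 80, 80, 81, 81, 80, 81, 81, 81, 81, 81, 81, 81, 81, 81, 81, 81]
(343.37264150943395, 350.7135416666667) [(0.05, np.float64(0.089)), (0.07, np.float64(0.094)), (0.09, np.float64(0.1)), (0.11, np.float64(0.106)), (0.13, np.float64(0.111))]
```

Same resting pose as before: nose on the floor, rear lower edge near (−15, 109) mm, so the tips slid under it again. I'll tilt more (57°) so the finger ends face the box, and push higher on the rear face.

```bash
python3 -m creep '[{"slide":[0,0,0],"delta_rot":[0,0.157,0],"jaw":0},{"slide":[-0.2,0,0.13],"delta_rot":[0,0,0],"jaw":0},{"slide":[1.08,0,1.68],"delta_rot":[0,0,0],"jaw":0},{"slide":[1.08,0,1.68],"delta_rot":[0,0,0],"jaw":0},{"slide":[0.38,0,0.59],"delta_rot":[0,0,0],"jaw":0},{"slide":[0,0,0],"delta_rot":[0,0,0],"jaw":0}]'
python3 - <<'E'
from h import *
im,s=wrist('pics/w10.png');unit(s)
sc=imaging.camera('scene')[:,:,::-1];cv2.imwrite('pics/sc10.png',sc);print([int(v) for v in sc[335:375,336:342].mean((1,2))])
E
```

```text
t: 16.77
eef_pos: [0.539, 0.1248, 0.1605]
eef_rot: [[0.399, 0.682, 0.613], [0.371, -0.732, 0.572], [0.839, -0.0, -0.545]]
force: [-2.9, -2.6, -0.6]
grip_width: 0.004
gripper_force: 1.3
t 16.775 tcp [-66.    1.1 160.5] tip [ -5.1   1.1 121. ] tilt 57.0 side -0.0 F [-2.9 -2.6 -0.6]
[115, 116, 116, 116, 116, 115, 115, 116, 116, 115, 116, 116, 116, 116, 116, 116, 117, 117, 118, 127, 148, 155, 155, 155, 149, 130, 98, 82, 80, 80, 82, 81, 81, 81, 80, 81, 80, 81, 81, 81]
```

Clean contact now: 4 N, straight back. Continuing.

```bash
python3 -m creep '[{"slide":[0.34,0,0.53],"delta_rot":[0,0,0],"jaw":0},{"slide":[0.34,0,0.53],"delta_rot":[0,0,0],"jaw":0},{"slide":[0,0,0],"delta_rot":[0,0,0],"jaw":0}]'
python3 - <<'E'
from h import *
unit(r.state())
sc=imaging.camera('scene')[:,:,::-1];cv2.imwrite('pics/sc11.png',sc);print([int(v) for v in sc[335:384,336:342].mean((1,2))])
E
python3 -m creep '[{"slide":[0.34,0,0.53],"delta_rot":[0,0,0],"jaw":0},{"slide":[0.34,0,0.53],"delta_rot":[0,0,0],"jaw":0},{"slide":[0,0,0],"delta_rot":[0,0,0],"jaw":0}]'
python3 - <<'E'
from h import *
unit(r.state())
sc=imaging.camera('scene')[:,:,::-1];cv2.imwrite('pics/sc12.png',sc);print([int(v) for v in sc[335:384,336:342].mean((1,2))])
E
```

```text
t: 17.25
eef_pos: [0.5482, 0.1328, 0.1606]
eef_rot: [[0.398, 0.681, 0.615], [0.37, -0.733, 0.571], [0.839, -0.0, -0.544]]
force: [-3.0, -2.4, -1.1]
grip_width: -0.002
gripper_force: 1.5
t 17.25 tcp [-53.8   0.7 160.6] tip [  7.1   0.5 121.1] tilt 57.1 side -0.002 F [-3.  -2.4 -1.1]
[116, 116, 116, 116, 116, 116, 116, 116, 116, 116, 117, 117, 118, 119, 120, 119, 121, 122, 122, 124, 125, 125, 126, 128, 128, 129, 134, 149, 155, 156, 156, 153, 141, 116, 90, 80, 81, 81, 81, 81, 80, 80, 81, 81, 81, 81, 80, 81, 80]
t: 17.68
eef_pos: [0.5573, 0.1414, 0.1604]
eef_rot: [[0.398, 0.681, 0.615], [0.37, -0.733, 0.572], [0.839, -0.0, -0.543]]
force: [-3.1, -3.1, -1.1]
grip_width: 0.0
gripper_force: 1.7
t 17.675 tcp [-41.3   0.8 160.4] tip [ 19.7   0.7 121. ] tilt 57.1 side -0.002 F [-3.1 -3.1 -1.1]
[115, 115, 115, 116, 116, 116, 115, 117, 118, 119, 119, 120, 121, 121, 122, 124, 125, 126, 127, 128, 129, 130, 131, 131, 133, 135, 135, 136, 138, 138, 138, 139, 141, 142, 150, 154, 155, 155, 154, 149, 130, 103, 84, 81, 80, 81, 80, 81, 81]
```

```bash
python3 -m creep '[{"slide":[0.27,0,0.42],"delta_rot":[0,0,0],"jaw":0},{"slide":[0,0,0],"delta_rot":[0,0,0],"jaw":0},{"slide":[-0.34,0,0.22],"delta_rot":[0,0,0],"jaw":0},{"slide":[-0.34,0,0.22],"delta_rot":[0,0,0],"jaw":0},{"slide":[0,0,0],"delta_rot":[0,0,0],"jaw":0}]'
python3 - <<'E'
from h import *
unit(r.state())
sc=imaging.camera('scene')[:,:,::-1];cv2.imwrite('pics/sc13.png',sc);print([int(v) for v in sc[300:384:2,336:342].mean((1,2))])
E
```

```text
t: 18.35
eef_pos: [0.5606, 0.1448, 0.152]
eef_rot: [[0.399, 0.681, 0.615], [0.369, -0.733, 0.572], [0.839, -0.001, -0.544]]
force: [-3.0, -2.1, -2.4]
grip_width: -0.001
gripper_force: 1.8
t 18.35 tcp [-36.5   1.  152. ] tip [ 24.4   0.9 112.5] tilt 57.1 side -0.001 F [-3.  -2.1 -2.4]
[130, 130, 129, 129, 130, 129, 123, 113, 113, 113, 113, 113, 113, 113, 113, 113, 113, 113, 113, 112, 113, 113, 113, 114, 115, 118, 122, 123, 126, 129, 132, 133, 135, 139, 142, 143, 145, 149, 148, 143, 112, 81]
```

```bash
python3 -m creep '[{"slide":[-1.36,0,-2.1],"delta_rot":[0,0,0],"jaw":0},{"slide":[-1.9,0,-2.9],"delta_rot":[0,0,0],"jaw":0},{"slide":[-1.9,0,-2.9],"delta_rot":[0,0,0],"jaw":0},{"slide":[0,0,0],"delta_rot":[0,0,0],"jaw":0},{"slide":[0,0,0],"delta_rot":[0,0,0],"jaw":0},{"slide":[0,0,0],"delta_rot":[0,0,0],"jaw":0}]'
python3 - <<'E'
from h import *
im,s=wrist('pics/w14.png');unit(s)
sc=imaging.camera('scene')[:,:,::-1];cv2.imwrite('pics/sc14.png',sc);print([int(v) for v in sc[260:384:2,336:342].mean((1,2))])
a=cv2.imread('pics/scene0.png');print([int(v) for v in a[260:384:2,336:342].mean((1,2))])
t=imaging.camera('top')[:,:,::-1];cv2.imwrite('pics/top14.png',t);b=cv2.imread('pics/top0.png')
# white blobs in the unit (top view)
for q in (t,b):
    m=((q.min(2)>125)&(q.max(2).astype(int)-q.min(2)<25)).astype(np.uint8);m[:, 230:]=0;m[:55]=0;m[230:]=0
    n,l,st,ce=cv2.connectedComponentsWithStats(m);print([(st[i].tolist(),ce[i].round().tolist()) for i in range(1,n) if st[i,4]>15])
print([int(v) for v in im[60:260:4,240:256].mean((1,2))])
E
```

```text
t: 19.15
eef_pos: [0.4927, 0.0811, 0.1527]
eef_rot: [[0.396, 0.682, 0.615], [0.37, -0.732, 0.572], [0.84, 0.001, -0.542]]
force: [-0.2, -0.1, 0.8]
grip_width: 0.005
gripper_force: 0.0
t 19.15 tcp [-129.6    0.7  152.7] tip [-68.6   0.7 113.3] tilt 57.2 side -0.001 F [-0.2 -0.1  0.8]
[120, 119, 98, 93, 125, 144, 142, 137, 115, 112, 119, 119, 118, 119, 119, 119, 120, 135, 112, 110, 110, 110, 117, 149, 151, 115, 110, 111, 110, 110, 110, 110, 110, 110, 110, 110, 110, 110, 110, 110, 110, 110, 110, 110, 110, 110, 112, 115, 118, 121, 124, 127, 131, 133, 144, 151, 150, 143, 108, 133, 134, 84]
[133, 132, 114, 109, 126, 136, 135, 130, 109, 107, 113, 113, 112, 113, 113, 113, 113, 133, 107, 104, 104, 104, 105, 105, 81, 77, 76, 76, 76, 76, 76, 76, 75, 76, 75, 76, 76, 75, 78, 76, 75, 75, 76, 76, 75, 75, 75, 75, 75, 75, 75, 76, 76, 76, 75, 75, 75, 76, 76, 76, 75, 76]
[([0, 55, 30, 57, 1390], [12.0, 82.0]), ([173, 192, 6, 9, 31], [176.0, 196.0]), ([208, 212, 21, 18, 267], [218.0, 223.0])]
[([0, 55, 29, 57, 1384], [12.0, 82.0]), ([175, 166, 33, 33, 553], [191.0, 183.0]), ([162, 181, 24, 26, 180], [175.0, 193.0])]
[91, 89, 89, 91, 89, 55, 49, 114, 106, 106, 105, 105, 105, 106, 105, 106, 106, 107, 107, 105, 107, 107, 107, 106, 106, 108, 106, 99, 107, 113, 106, 102, 102, 102, 102, 103, 103, 104, 104, 104, 104, 104, 104, 104, 124, 130, 126, 117, 118, 120]
```

```bash
python3 - <<'E'
from h import *
for p in ((339,304),(339,375)):
    q=cast('scene',[p],.096)[0]-O;print(p,'unit x',(q@D).round(3),'y',(q@np.array([-.682,.731,0])).round(3))
a=cv2.imread('pics/scene0.png').astype(int);b=cv2.imread('pics/sc14.png').astype(int)
print('bystander diff',[int(abs(a[y0:y1,x0:x1]-b[y0:y1,x0:x1]).mean()) for y0,y1,x0,x1 in ((170,225,220,275),(130,175,155,200),(245,300,195,240))])
E
python3 -m creep '[{"slide":[0,0,-4],"delta_rot":[0,0,0],"jaw":0},{"slide":[0,0,-5],"delta_rot":[0,0,0],"jaw":0},{"slide":[0,0,0],"delta_rot":[0,0,0],"jaw":0},{"slide":[0,0,0],"delta_rot":[0,0,0],"jaw":0},{"slide":[0,0,0],"delta_rot":[0,0,0],"jaw":0}]'
```

```text
(339, 304) unit x 0.019 y 0.009
(339, 375) unit x 0.139 y -0.02
bystander diff [27, 27, 7]
t: 19.92
eef_pos: [0.4365, 0.0304, 0.2001]
eef_rot: [[0.399, 0.682, 0.613], [0.369, -0.731, 0.574], [0.84, -0.003, -0.543]]
force: [0.3, -0.0, -0.0]
grip_width: 0.001
gripper_force: 0.0
```

The two lid rims are exactly 120 mm apart at lid height, so the box lies flat at x 19–139 mm. The flap's image profile matches the shut one from the start, and the robot is clear.

```bash
python3 -c "
from rig import r
print(r.sign_off())"
```

```text
the job is handed in; nothing more can be done
None
```

I handed the job in at about 20 s: by my camera measurements the long meal box lies flat on the unit's floor with the flap shut behind it. I steered clear of the square box, tub and glass but made no conclusive final check that they hadn't moved.

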